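Lock the inlet stem and torque the filter holder's clamp nut

TASK

Close up the steel filter holder: push the loose blue horseshoe clip sideways, fully home, into the groove of the holder's inlet stem, then swing the red torque wrench that sits on the clamp nut clockwise (seen from above) until the nut is tight and the wrench's handle clearly breaks over at its hinge. Stop there, do not force the handle on to its end stop, and let it straighten again without slackening the nut. Leave the stack of culture dishes and the white membrane box where they are.

Things in the scene. Friction and masses are not known exactly. Their poses are not given: they have to be found in the camera images.
- stem_groove (a point): Groove of the vertical inlet stem at the holder's centre; the point lies on the stem's axis at mid-thickness height (109 mm) of the seated clip. Groove 16 mm diameter, 9 mm high (106 to 115 mm above the bench), resting on a boss of 84 mm diameter; above it a stem head of 24 mm diameter up to 135 mm. Clip enters sideways, flat on the boss top, from any direction clear of the wrench. Axes as the holder.
- holder: Fixed round stainless filter holder on three legs, two plates of 170 mm diameter, lid top 90 mm above the bench, six clamp bolts on a 140 mm circle (heads up to 11 mm above the lid). Origin on the bench under its centre, z up; the wrench sits on the bolt at its -y side and points away from it. Yaw varies by 0.3 rad either way.
- clip_grip (a point): Centre of the upright fin of the loose blue horseshoe clip, which lies flat on the bench: fin 26 mm long along the clip's x, 14 mm thick along its y, reaching from the plate to 39 mm above the clip's underside; this point is 22 mm above the underside. Grasp the fin across its thickness. Clip axes: x points towards the open mouth, z up.
- clip_seat (a point): Centre of the clip's slot, at mid-thickness of its 6 mm plate, 50 mm ahead (clip +x) of clip_grip and 19 mm lower; meets stem_groove when the clip is home. Clip 44 mm wide; plate reaches 70 mm back, flared arm tips 29 mm forward. Slot 18 mm wide, mouth about 26 mm. Two sprung arms with bumps give way over the groove (5 to 10 N push) and snap shut behind it. Axes of the clip.
- nut_axis (a point): Point on the vertical axis of the clamp nut on which the wrench head sits, 108 mm above the bench, in the middle of the wrench's height. Axes: x points along the wrench from the nut towards its hinge, z up; turns with the nut.
- wrench_hinge (a point): Break-over hinge of the torque wrench (vertical pin, 24 mm wide knuckle), 60 mm from the nut's axis. Axes as nut_axis.
- wrench_grip (a point): Middle of the red round handle, 26 mm diameter and 105 mm long, level, 108 mm above the bench, 90 mm from the hinge (150 mm from the nut's axis while straight). Axes: x along the handle away from the hinge, z up. Free space beside and below it for fingers from above.
- nut (a joint): Angle of the clamp nut and wrench, rad, grows clockwise seen from above (tightening). It starts between 0.1 and 0.5; the nut is tight, and turns no farther, at 1.0. Turning it takes about 3 N sideways at the middle of the handle either way, and it stays where it is left.
- handle (a joint): Break-over angle of the handle about its hinge, rad, grows clockwise seen from above: 0 straight; a preloaded spring holds it straight until about 12 N sideways at the middle of the handle, then it gives way with hardly more force; end stop at 0.45. It springs back to 0 when let go.
- dishes: Stack of two clear culture dishes with pink medium, 88 mm diameter, 29 mm high; origin under its centre. It and the clip swap places.
- membranes: Flat white membrane box with a blue label, 150 x 150 x 22 mm; origin under its centre.
Things that resemble listed ones, but are neither listed nor needed, are in the scene too. What is shaped like the part that bears clip_grip but orange or pink is not meant.

How it is judged:
By the outcome, as a careful person would: the job done as asked, in the order asked, and still so for the second after the job is handed in, with the robot touching nothing.
It also fails if it takes over 69 s, if anything falls off the work surface, if the arm or the gripper's body presses on something with over 40 N, if the wrist force passes 120 N, or if a joint passes its speed limit or range.

ROBOT

A 7-joint arm with a two-finger parallel gripper is mounted at the origin on the work surface. World frame = base frame: x ahead of the robot, y to its left, z up, the work surface at z = 0. Lengths are in mm, angles in degrees, forces in N, time in s.
With the tool pointing down it reaches from about 400 to 875 mm from the base axis. Payload 6.5 kg.
Tool frame: the origin (TCP) lies at the very end of the fingers, on their centre line; the grasp point (between the pads) lies 19 mm behind it (robot.tcp_to_grasp is the z of the grasp point in the tool frame, in mm); z points along the fingers, y is the line along which they close (so a half turn about z gives the same grasp; the last joint's range is limited). The gripper opens to 88 mm and grips with 3 to 60 N. Pads are 18 mm wide; open, the fingers measure 123 mm over their backs; the gripper's body (75 mm by 187 mm) begins 45 mm behind the grasp point.
Start: joints at [-72.433, 30.733, -0.252, 88.115, 0.149, 61.152, -4.079], TCP at [236.741, 605.346, 238.716] pointing down, gripper open.
Joint ranges: [-154.64, 154.64], [-21.42, 123.67], [-72.66, 72.17], [13.99, 137.28], [-74.86, 254.86], [10.95, 109.41], [-158.01, 158.01]. Speed limits (degrees/s): [136.94, 136.94, 180, 180, 180, 180, 180].

INTERFACE

Orientations are given as [roll, pitch, yaw] about the fixed x, y, z axes, in that order (R = Rz(yaw) Ry(pitch) Rx(roll)).
In Python, from cell import robot gives the robot as it stands.
- The arm moves only by the shell command python3 -m creep 'ROWS'. ROWS is JSON, a list of rows, each an object with "offset": the shift along the tool's x, y, z in m, a list of three; "rot": the turn, a rotation vector about the tool's x, y, z in degrees, a list of three; "claw": the closure, from 0 (fully open) to 1 (shut). A call has exactly 5 rows; each row is the pose to reach, as a shift and turn from the pose commanded when the call began, along the tool's axes at that moment; what a row does not reach only later rows make up. A row lasts 1/10 s, in which the tool goes at most 50 mm and 8.59 degrees, less where a joint would pass 70% of its speed; a pose out of reach is approached as far as the arm can. A call with a gripper value outside its range is refused whole. The fingers move at their own pace and stop on an object; the grip force is fixed at half the most. Time passes only in rows, so rows that repeat a pose let the fingers close, or fill a call up. It gives the time, the measured TCP pose, the force, the opening and the grip force at its end, in the units of the state.
- robot.state(): the state, without advancing time (a new reading comes with each control period).
- robot.snapshot(name): name is "side" or "top" or "wrist"; returns the picture (420x560x3 uint8, blue, green, red); there is no depth.
- robot.get_calibration(name): a dict with "K" (3x3 intrinsics, pixels), "k1" (the pictures are not rectified: a ray, as slopes to the right and down, at radius r is drawn at 1 + k1 r^2 times it, then the intrinsics apply), "R" (3x3) and "t" (3): a world point X has camera coordinates R X + t. Camera axes: x right, y down, z forward; pixel columns grow to the right and rows downward; lengths in mm; the calibration is good to about 2 mm. A picture is of the moment at which its call begins: read the wrist's pose just before it. get_calibration takes no time and is no camera call; for the wrist camera it gives the pose at the moment of the call.
- robot.hand_in(): hands the job in; it is judged then, once.
Trained networks look in the newest picture that a camera, given by its name, has taken for a name from the list of things; names that differ only in an ending like _2 or _b are one class to them, and where a whole thing is asked for, a point or a joint stands for the part that bears it (a point fixed in the world has none). Each returns a list of dicts, best first, with "p" (0 to 1); they miss things now and then, are a little off and sometimes report something else, mostly with a low value. They report only what shows in the picture. A call takes as long as a camera call. They do not tell look-alikes from the thing itself.
- robot.silhouettes(camera, query): "region" (420x560 bool, what is visible of it) and "point" ([column, row] in pixels, amid what is visible of it).
The state is a dict: "clock": time; "joints": joint angles; "qvel": joint speeds; "joint_efforts": joint torques, N m; "tool_pos": TCP position; "ee_rot": TCP orientation; "contact_force": force on the tool from outside, world axes, zero at the start; "torque": the same for the moment, N m; "width": finger opening in mm; "grip_force": force on a finger pad.
Only numpy, scipy, OpenCV 4.12 (cv2) and the standard library are available. Lean on these libraries where they do the work, as an engineer would, in place of code of your own. Each camera call takes 0.05 s, during which the arm holds its last target. There are 200 camera calls.

## Working session

There is one attempt and no reset: what is moved stays moved. The work goes in short steps, Python scripts to look and compute and a shell command to move; the robot and the scene stay as the last step left them, time stands still between calls to the robot, and variables do not carry over. Pictures are saved under pics/ and viewed, at most 13 in all, crops included, and the job is handed in when it is done.

```bash
ls; mkdir -p pics
python3 - <<'E'
from cell import robot
import cv2,numpy as np
a=robot.snapshot("top");b=robot.snapshot("side")
cv2.imwrite("pics/a.png",a);cv2.imwrite("pics/b.png",b)
for c in ("top","side"):
  k=robot.get_calibration(c);print(c,k)
  for q in ("clip_grip","holder","wrench_grip","dishes","membranes","nut_axis","wrench_hinge"):
    print(q,[(round(d["p"],2),np.round(d["point"]).tolist(),int(d["region"].sum())) for d in robot.silhouettes(c,q)])
s=robot.state();print(s)
E
```

```text
pics
top {'K': array([[510.8567783 ,   0.        , 274.45300752],
       [  0.        , 510.8567783 , 211.78955642],
       [  0.        ,   0.        ,   1.        ]]), 'k1': -0.14140839174946074, 'R': array([[ 2.38122851e-02, -9.99716088e-01,  8.47768298e-04],
       [-9.85206398e-01, -2.36106173e-02, -1.69737716e-01],
       [ 1.69709542e-01,  3.20661615e-03, -9.85488909e-01]]), 't': array([ -20.04799957,  515.02420791, 1506.92282352])}
clip_grip [(0.83, [212.0, 253.0], 354), (0.72, [184.0, 221.0], 389), (0.71, [155.0, 262.0], 397), (0.62, [340.0, 187.0], 386)]
holder [(0.81, [273.0, 193.0], 3071)]
wrench_grip [(0.66, [344.0, 186.0], 406)]
dishes [(0.94, [191.0, 177.0], 615)]
membranes [(0.87, [396.0, 249.0], 2465)]
nut_axis [(0.71, [327.0, 188.0], 591), (0.32, [341.0, 187.0], 371)]
wrench_hinge []
side {'K': array([[398.25482297,   0.        , 274.78791162],
       [  0.        , 398.25482297, 212.76010766],
       [  0.        ,   0.        ,   1.        ]]), 'k1': -0.10807098296498809, 'R': array([[ 0.99659644, -0.08231723,  0.00440532],
       [-0.04093242, -0.54053109, -0.840
[... 430 characters left out ...]
ck': 0.8, 'joints': array([-72.43300494,  30.73123272,  -0.25358639,  88.11488918,
         0.1493214 ,  61.15176708,  -4.07971988]), 'qvel': array([ 0.05638392,  0.02930021, -0.08635105, -0.10629904, -0.01512745,
       -0.03067246, -0.0801119 ]), 'joint_efforts': array([ 5.86140923e-04, -5.70882654e+01,  9.90326554e-01, -2.51905489e+01,
       -5.60972351e-02,  1.08136932e-02,  2.11537684e-05]), 'tool_pos': array([236.73271202, 605.35637078, 238.74279105]), 'ee_rot': array([1.79997482e+02, 1.03197718e-03, 1.58643302e+02]), 'contact_force': array([-0.1579882 ,  0.1661879 , -0.41933246]), 'torque': array([-0.00846309, -0.02866797, -0.00285024]), 'grip_force': 0.0, 'width': 87.86969863510748}
```

Run:
```python
import cv2,numpy as np
a=cv2.imread("pics/a.png");b=cv2.imread("pics/b.png")
cv2.imwrite("pics/a2.png",cv2.resize(a[140:300,120:440],None,fx=2.5,fy=2.5,interpolation=cv2.INTER_CUBIC))
cv2.imwrite("pics/b2.png",cv2.resize(b[130:330,130:450],None,fx=2.5,fy=2.5,interpolation=cv2.INTER_CUBIC))
```

```text
(no output)
```

View pics/a2.png

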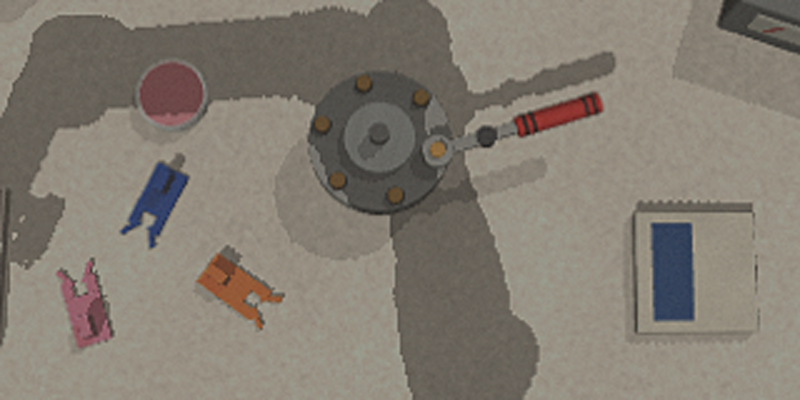

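View pics/b2.png

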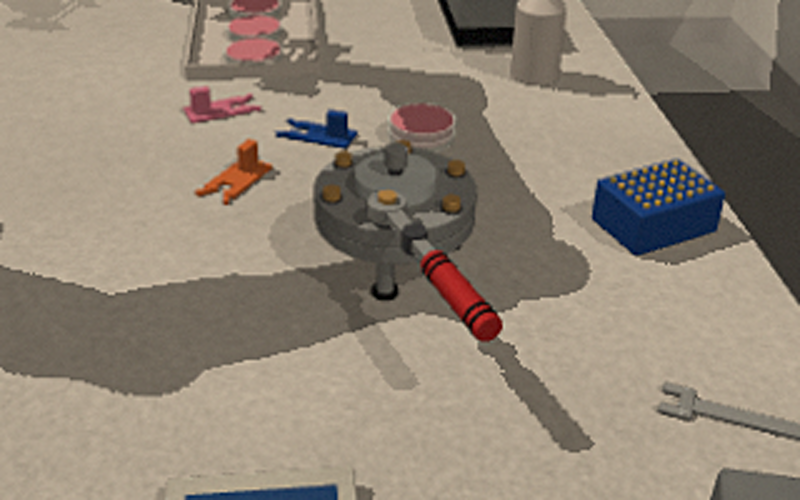

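Top view: blue clip fin at about crop (168,182) with mouth towards (140,238), stem head (379,132), nut (437,149), hinge (486,136), handle end (600,102). The orange and pink clips, dishes (172,95) and box (695,270) are also there. The side view agrees.

```bash
cat > h.py <<'E'
from cell import robot
import cv2,numpy as np
def ray(cal,px):
    px=np.array(px,float).reshape(-1,1,2)
    d=np.array([cal["k1"],0,0,0,0])
    u=cv2.undistortPoints(px,cal["K"],d).reshape(-1,2)
    return u
def bp(cal,px,z):
    u=ray(cal,px);R=cal["R"];C=-R.T@cal["t"]
    D=np.c_[u,np.ones(len(u))]@R
    return C+D*((z-C[2])/D[:,2])[:,None]
def proj(cal,X):
    X=np.array(X,float).reshape(-1,3)
    return cv2.projectPoints(X,cv2.Rodrigues(cal["R"])[0],cal["t"].reshape(3,1),cal["K"],np.array([cal["k1"],0,0,0,0]))[0].reshape(-1,2)
E
python3 - <<'E'
from h import *
np.set_printoptions(suppress=True,precision=1)
T=robot.get_calibration("top");S=robot.get_calibration("side")
t=lambda *p:[120+p[0]/2.5,140+p[1]/2.5]
s=lambda *p:[130+p[0]/2.5,130+p[1]/2.5]
for n,p,z in (("stem",(379,132),135),("nut",(437,149),115),("hinge",(486,136),118),("hend",(601,102),108),("hstart",(516,127),108),("tipL",(123,232),6),("tipR",(153,247),6),("fin",(168,180),30),("rearR",(188,178),6),("rearL",(160,160),6),("dish",(172,92),29)):
  print(n,bp(T,[t(*p)],z)[0])
for n,p,z in (("stem",(397,152),135),("nut",(387,197),115),("hinge",(413,235),115),("hend",(486,327),108),("tip1",(278,133),6),("tip2",(289,123),6),("fintop",(338,113),39),("rear",(357,140),6)):
  print("S",n,bp(S,[s(*p)],z)[0])
W=robot.get_calibration("wrist");st=robot.state();print(W,st["tool_pos"],st["ee_rot"])
E
```

```text
stem [554.9   1.5 135. ]
nut [540.5 -66.3 115. ]
hinge [ 556.7 -122.9  118. ]
hend [ 603.3 -259.5  108. ]
hstart [ 570.5 -158.9  108. ]
tipL [447.8 317.9   6. ]
tipR [430.1 279.3   6. ]
fin [510.7 260.6  30. ]
rearR [517.8 239.8   6. ]
rearL [539.9 276.3   6. ]
dish [622.2 261.8  29. ]
S stem [557.8  -6.  135. ]
S nut [542.6 -58.2 115. ]
S hinge [ 559.7 -124.9  115. ]
S hend [ 604.2 -251.7  108. ]
S tip1 [436.4 280.6   6. ]
S tip2 [451.3 307.3   6. ]
S fintop [514.6 267.7  39. ]
S rear [538.1 253.9   6. ]
{'K': array([[334.7,   0. , 275.3],
       [  0. , 334.7, 207.1],
       [  0. ,   0. ,   1. ]]), 'k1': -0.054390596062408376, 'R': array([[ 0.4,  0.9, -0. ],
       [ 0.9, -0.4,  0.3],
       [ 0.2, -0.1, -1. ]]), 't': array([-648.6,  -35.2,  390.7])} [236.7 605.4 238.7] [180.    0.  158.6]
```

```bash
cat >> h.py <<'E'
from scipy.spatial.transform import Rotation as Ro
def go(pos,yaw):
    s=robot.state();A=Ro.from_euler("xyz",s["ee_rot"],degrees=True);B=Ro.from_euler("xyz",[180,0,yaw],degrees=True)
    print("offset m",np.round(A.inv().apply(np.array(pos)-s["tool_pos"])/1000,4),"rot",np.round((A.inv()*B).as_rotvec(degrees=True),2))
E
python3 -c "
from h import *
go([512,264,190],156)
print(proj(robot.get_calibration('wrist'),robot.state()['tool_pos']))"
```

```text
offset m [-0.3807 -0.2177  0.0487] rot [0.   0.   2.64]
[[277.55044446 263.80453397]]
```

```bash
python3 -m creep '[{"offset":[-0.038,-0.022,0.005],"rot":[0,0,0.3],"claw":0},{"offset":[-0.076,-0.044,0.01],"rot":[0,0,0.5],"claw":0},{"offset":[-0.114,-0.065,0.015],"rot":[0,0,0.8],"claw":0},{"offset":[-0.152,-0.087,0.02],"rot":[0,0,1],"claw":0},{"offset":[-0.19,-0.109,0.025],"rot":[0,0,1.3],"claw":0}]'
python3 -m creep '[{"offset":[-0.038,-0.022,0.005],"rot":[0,0,0.3],"claw":0},{"offset":[-0.076,-0.044,0.01],"rot":[0,0,0.5],"claw":0},{"offset":[-0.114,-0.065,0.015],"rot":[0,0,0.8],"claw":0},{"offset":[-0.152,-0.087,0.02],"rot":[0,0,1],"claw":0},{"offset":[-0.19,-0.109,0.025],"rot":[0,0,1.3],"claw":0}]'
python3 -m creep '[{"offset":[0,0,0],"rot":[0,0,0],"claw":0},{"offset":[0,0,0],"rot":[0,0,0],"claw":0},{"offset":[0,0,0],"rot":[0,0,0],"claw":0},{"offset":[0,0,0],"rot":[0,0,0],"claw":0},{"offset":[0,0,0],"rot":[0,0,0],"claw":0}]'
cat > look.py <<'E'
from h import *;import sys
c=robot.get_calibration("wrist");im=robot.snapshot("wrist");cv2.imwrite("pics/%s.png"%sys.argv[1],im)
np.savez("pics/%s.npz"%sys.argv[1],**c)
for d in robot.silhouettes("wrist","clip_grip"):print(round(d["p"],2),np.round(d["point"]),d["region"].sum(),im[d["region"]].mean(0))
print(robot.state()["tool_pos"],robot.state()["ee_rot"],robot.state()["contact_force"])
E
python3 look.py w1
```

```text
clock: 1.3
tool_pos: [375.0, 433.3, 213.8]
ee_rot: [180.0, 0.0, 157.3]
contact_force: [0.6, 0.3, -0.3]
width: 88.0
grip_force: 0.0
clock: 1.8
tool_pos: [508.4, 259.5, 188.8]
ee_rot: [180.0, 0.0, 156.0]
contact_force: [-0.1, 0.4, -0.4]
width: 88.4
grip_force: 0.0
clock: 2.3
tool_pos: [506.7, 262.1, 188.9]
ee_rot: [180.0, -0.0, 156.2]
contact_force: [0.7, -0.7, 0.9]
width: 88.0
grip_force: 0.0
0.91 [147. 106.] 3998 [ 38.41895948 100.14457229 183.83391696]
0.71 [323.  17.] 1419 [124.57152925 112.10782241 174.66948555]
0.67 [284. 165.] 3873 [138.37051381  81.69326104  46.13323005]
0.62 [103. 284.] 1700 [73.87294118 78.69823529 79.21352941]
[506.97706482 261.62760124 188.83202653] [ 1.79983846e+02 -6.69577200e-04  1.56119990e+02] [-0.23801293 -0.3299588  -0.27583609]
```

View pics/w1.png

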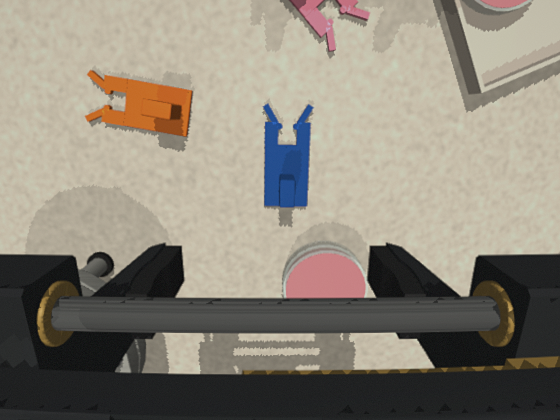

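Run:
```python
from h import *
np.set_printoptions(suppress=True,precision=1)
c=dict(np.load("pics/w1.npz"))
P=bp(c,[[265,207],[309,207],[266,123],[310,123],[266,104],[310,106]],6);print(P[:,:2])
F=bp(c,[[279,177],[295,177],[279,206],[295,206]],39);print("fin top",F[:,:2])
R=(P[0]+P[1])/2;f=(P[2]+P[3])/2;T=(P[4]+P[5])/2
for v in (f-R,T-R):print("yaw",np.degrees(np.arctan2(v[1],v[0])),np.hypot(*v[:2]))
v=T-R;v/=np.linalg.norm(v)
print("grip from rear",R+20*v,"from tips",T-79*v, "width",np.linalg.norm(P[0]-P[1]),"fin",F.mean(0))
b=np.linalg.norm(F[0]-F[1]),np.linalg.norm(F[0]-F[2]);print(b)
print("cam",-c["R"].T@c["t"])
```

```text
[[521.6 242.6]
 [539.7 283.7]
 [446.  277.9]
 [463.  316.4]
 [429.9 285.1]
 [448.4 322.5]]
fin top [[493.5 270.2]
 [499.3 283.3]
 [518.2 259.4]
 [524.1 272.8]]
yaw 155.96082282811784 83.41091972905748
yaw 156.06339751747626 100.0683418615835
grip from rear [512.4 271.3   6. ] from tips [511.4 271.7   6. ] width 44.90025978110123 fin [508.8 271.4  39. ]
(np.float64(14.347065435183282), np.float64(26.915445833214264))
cam [444.3 288.7 335.6]
```

```bash
python3 -c "
from h import *
go([511,271.5,8.5],156)"
```

```text
offset m [0.0003 0.0106 0.1803] rot [ 0.02 -0.    0.12]
```

```bash
python3 -m creep '[{"offset":[0,0.0105,0.02],"rot":[0,0,0],"claw":0},{"offset":[0,0.0105,0.06],"rot":[0,0,0],"claw":0},{"offset":[0,0.0105,0.1],"rot":[0,0,0],"claw":0},{"offset":[0,0.0105,0.14],"rot":[0,0,0],"claw":0},{"offset":[0,0.0105,0.16],"rot":[0,0,0],"claw":0}]'
python3 -m creep '[{"offset":[0,0,0.01],"rot":[0,0,0],"claw":0},{"offset":[0,0,0.02],"rot":[0,0,0],"claw":0},{"offset":[0,0,0.02],"rot":[0,0,0],"claw":0.3},{"offset":[0,0,0.02],"rot":[0,0,0],"claw":0.6},{"offset":[0,0,0.02],"rot":[0,0,0],"claw":1}]'
python3 -m creep '[{"offset":[0,0,0],"rot":[0,0,0],"claw":1},{"offset":[0,0,0],"rot":[0,0,0],"claw":1},{"offset":[0,0,0],"rot":[0,0,0],"claw":1},{"offset":[0,0,0],"rot":[0,0,0],"claw":1},{"offset":[0,0,0],"rot":[0,0,0],"claw":1}]'
```

```text
clock: 2.9
tool_pos: [509.6, 269.9, 25.6]
ee_rot: [-179.8, -0.1, 156.1]
contact_force: [-0.7, -0.4, -0.5]
width: 87.9
grip_force: 0.0
clock: 3.4
tool_pos: [512.4, 270.9, 9.9]
ee_rot: [179.9, 0.1, 156.0]
contact_force: [-0.5, 0.5, -0.0]
width: 66.4
grip_force: 0.0
clock: 3.9
tool_pos: [511.6, 270.4, 8.8]
ee_rot: [180.0, 0.0, 156.0]
contact_force: [0.0, 0.5, 1.3]
width: 26.3
grip_force: 0.0
```

```bash
python3 -m creep '[{"offset":[0,0,0],"rot":[0,0,0],"claw":1},{"offset":[0,0,0],"rot":[0,0,0],"claw":1},{"offset":[0,0,-0.005],"rot":[0,0,0],"claw":1},{"offset":[0,0,-0.02],"rot":[0,0,0],"claw":1},{"offset":[0,0,-0.05],"rot":[0,0,0],"claw":1}]'
python3 -m creep '[{"offset":[0,0,-0.03],"rot":[0,0,0],"claw":1},{"offset":[0,0,-0.06],"rot":[0,0,0],"claw":1},{"offset":[0,0,-0.09],"rot":[0,0,0],"claw":1},{"offset":[0,0,-0.12],"rot":[0,0,0],"claw":1},{"offset":[0,0,-0.13],"rot":[0,0,0],"claw":1}]'
python3 -c "
from h import *
go([690,-1,185],180)"
```

```text
clock: 4.4
tool_pos: [510.2, 269.6, 58.5]
ee_rot: [-179.8, -0.1, 156.0]
contact_force: [0.5, 0.4, -0.7]
width: 13.5
grip_force: 30.0
clock: 4.9
tool_pos: [513.2, 271.2, 192.8]
ee_rot: [179.7, 0.2, 156.0]
contact_force: [0.7, 0.7, -0.6]
width: 13.8
grip_force: 30.0
offset m [-0.2721 -0.1769  0.0079] rot [  0.24   0.24 -23.98]
```

```bash
python3 -m creep '[{"offset":[-0.03,-0.02,0],"rot":[0,0,0],"claw":1},{"offset":[-0.07,-0.045,0],"rot":[0,0,0],"claw":1},{"offset":[-0.11,-0.07,0],"rot":[0,0,0],"claw":1},{"offset":[-0.15,-0.095,0],"rot":[0,0,0],"claw":1},{"offset":[-0.19,-0.12,0],"rot":[0,0,0],"claw":1}]'
python3 -m creep '[{"offset":[-0.03,-0.02,0],"rot":[0,0,-5],"claw":1},{"offset":[-0.05,-0.04,0.005],"rot":[0,0,-10],"claw":1},{"offset":[-0.07,-0.05,0.008],"rot":[0,0,-15],"claw":1},{"offset":[-0.08,-0.057,0.008],"rot":[0,0,-20],"claw":1},{"offset":[-0.082,-0.057,0.008],"rot":[0,0,-24],"claw":1}]'
python3 -m creep '[{"offset":[0,0,0],"rot":[0,0,0],"claw":1},{"offset":[0,0,0],"rot":[0,0,0],"claw":1},{"offset":[0,0,0],"rot":[0,0,0],"claw":1},{"offset":[0,0,0],"rot":[0,0,0],"claw":1},{"offset":[0,0,0],"rot":[0,0,0],"claw":1}]'
python3 look.py w2
```

```text
clock: 5.4
tool_pos: [636.8, 81.9, 188.4]
ee_rot: [-180.0, -0.0, 156.1]
contact_force: [0.6, 0.9, -0.4]
width: 13.8
grip_force: 30.0
clock: 5.9
tool_pos: [688.2, -4.8, 179.8]
ee_rot: [-179.9, -0.1, -180.0]
contact_force: [0.1, -0.1, -0.9]
width: 13.5
grip_force: 30.0
clock: 6.4
tool_pos: [688.2, -1.4, 180.8]
ee_rot: [-180.0, -0.0, -180.0]
contact_force: [0.3, 0.2, -1.2]
width: 13.8
grip_force: 30.0
0.68 [274. 196.] 13256 [154.86421243  87.36021424  44.1292245 ]
0.38 [538. 124.] 4041 [149.44642415 152.83840634 191.60554318]
[688.24501388  -1.54420391 180.77939356] [-1.79998528e+02  2.51739277e-03 -1.79957686e+02] [-0.23861452  0.63223712 -1.17398242]
```

View pics/w2.png

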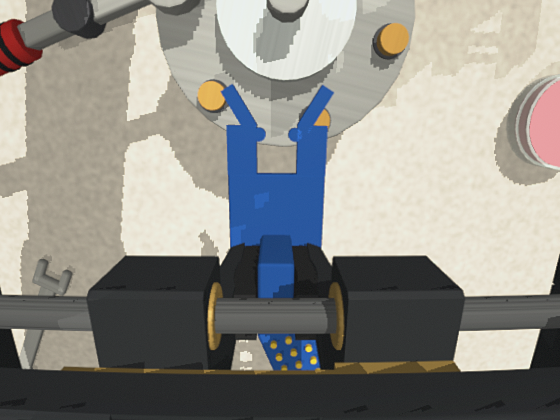

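The clip sits straight in the fingers: slot cols 257–297, tips (230,90) and (325,90). The boss spans cols ~216–357 with its near edge at (287,80), and the stem head is at (287,5).

Run:
```python
from h import *
np.set_printoptions(suppress=True,precision=1)
c=dict(np.load("pics/w2.npz"))
im=cv2.imread("pics/w2.png")
# boss edge: fit circle by bright->dark transitions
g=cv2.cvtColor(im,cv2.COLOR_BGR2GRAY)
rows=range(4,60,4)
pts=[]
for r in rows:
    l=g[r].astype(int)
    L=[x for x in range(190,262) if l[x+1]-l[x-1]>18];Rr=[x for x in range(315,375) if l[x-1]-l[x+1]>18]
    if L and Rr:pts+= [[L[0],r],[Rr[-1],r]]
print(pts)
print("boss L/R/near",bp(c,[[216,5],[357,5],[287,80]],106)[:,:2])
print("tips",bp(c,[[221,90],[334,90]],178)[:,:2],"plate sides",bp(c,[[228,125],[328,125],[231,235],[323,235]],178)[:,:2])
print("slot",bp(c,[[257,155],[296,155],[277,173]],178)[:,:2])
w=np.array(pts,float)
if len(w)>5:
    B=bp(c,w,106)[:,:2];A=np.c_[2*B,np.ones(len(B))];s=np.linalg.lstsq(A,(B**2).sum(1),rcond=None)[0];print("circ",s[:2],np.sqrt(s[2]+s[0]**2+s[1]**2))
```

```text
[[197, 4], [357, 4], [192, 8], [357, 8], [190, 12], [356, 12], [201, 16], [356, 16], [198, 20], [355, 20], [198, 24], [354, 24], [195, 28], [353, 28], [192, 32], [374, 32], [192, 36], [374, 36], [190, 40], [372, 40], [225, 44], [373, 44], [228, 48], [374, 48], [231, 52], [374, 52], [234, 56], [372, 56]]
boss L/R/near [[554.3 -37.8]
 [554.1  46.9]
 [597.6   5.1]]
tips [[608.9 -25.2]
 [608.9  22.9]] plate sides [[623.5 -22.7]
 [623.5  20.8]
 [674.3 -23.1]
 [674.3  20.5]]
slot [[636.6 -10.3]
 [636.6   7.1]
 [644.7  -1.3]]
circ [565.2   2.7] 50.3585888786407
```

```bash
python3 -m creep '[{"offset":[0,0.0057,0.015],"rot":[0,0,0],"claw":1},{"offset":[0,0.0057,0.03],"rot":[0,0,0],"claw":1},{"offset":[0,0.0057,0.045],"rot":[0,0,0],"claw":1},{"offset":[0,0.0057,0.06],"rot":[0,0,0],"claw":1},{"offset":[0,0.0057,0.0645],"rot":[0,0,0],"claw":1}]'
python3 -m creep '[{"offset":[0.008,0,0],"rot":[0,0,0],"claw":1},{"offset":[0.018,0,0],"rot":[0,0,0],"claw":1},{"offset":[0.028,0,0],"rot":[0,0,0],"claw":1},{"offset":[0.032,0,0],"rot":[0,0,0],"claw":1},{"offset":[0.032,0,0],"rot":[0,0,0],"claw":1}]'
python3 look.py w3
```

```text
clock: 7.0
tool_pos: [686.6, 3.8, 113.2]
ee_rot: [-180.0, -0.2, -180.0]
contact_force: [-0.9, 0.1, -0.3]
width: 13.9
grip_force: 30.0
clock: 7.5
tool_pos: [655.8, 3.9, 116.9]
ee_rot: [180.0, 0.0, -180.0]
contact_force: [0.4, 0.2, -1.2]
width: 13.4
grip_force: 30.0
0.73 [272. 194.] 13097 [155.20691761  86.82759411  42.9409025 ]
[656.65464      3.98824158 116.77468711] [ 1.79995719e+02  6.39347405e-02 -1.79955214e+02] [-0.59197861 -0.26890339 -0.36737646]
```

View pics/w3.png

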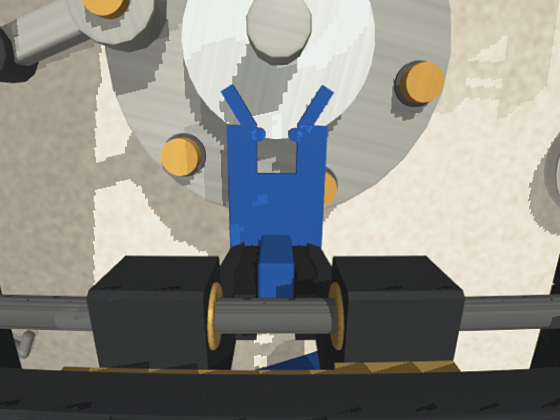

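Stem head cols 247–311 (centre (279,24)), clip slot centre column ≈277, tips over the boss: well lined up.

Run:
```python
from h import *
np.set_printoptions(suppress=True,precision=1)
c=dict(np.load("pics/w3.npz"))
print("head",bp(c,[[247,24],[311,24],[279,57]],135)[:,:2],"boss",bp(c,[[183,40],[376,40],[277,138]],106)[:,:2])
print("tips, slot back",bp(c,[[221,90],[334,90],[277,173]],114)[:,:2])
```

```text
head [[555.8  -6.8]
 [555.8  15.8]
 [566.8   4.5]] boss [[554.8 -37.2]
 [554.8  47.2]
 [597.3   3.9]]
tips, slot back [[576.6 -20. ]
 [576.5  28.2]
 [612.3   3.9]]
```

```bash
python3 -m creep '[{"offset":[0.006,0.0005,0.0008],"rot":[0,0,0],"claw":1},{"offset":[0.012,0.0005,0.0012],"rot":[0,0,0],"claw":1},{"offset":[0.018,0.0005,0.0012],"rot":[0,0,0],"claw":1},{"offset":[0.022,0.0005,0.0012],"rot":[0,0,0],"claw":1},{"offset":[0.026,0.0005,0.0012],"rot":[0,0,0],"claw":1}]'
python3 -m creep '[{"offset":[0.002,0,0],"rot":[0,0,0],"claw":1},{"offset":[0.004,0,0],"rot":[0,0,0],"claw":1},{"offset":[0.006,0,0],"rot":[0,0,0],"claw":1},{"offset":[0.008,0,0],"rot":[0,0,0],"claw":1},{"offset":[0.010,0,0],"rot":[0,0,0],"claw":1}]'
python3 -m creep '[{"offset":[0.002,0,0],"rot":[0,0,0],"claw":1},{"offset":[0.004,0,0],"rot":[0,0,0],"claw":1},{"offset":[0.006,0,0],"rot":[0,0,0],"claw":1},{"offset":[0.008,0,0],"rot":[0,0,0],"claw":1},{"offset":[0.010,0,0],"rot":[0,0,0],"claw":1}]'
```

```text
clock: 8.1
tool_pos: [629.9, 4.4, 115.1]
ee_rot: [-180.0, 0.0, -180.0]
contact_force: [-0.2, -0.2, -1.0]
width: 13.8
grip_force: 30.0
clock: 8.6
tool_pos: [622.9, 4.5, 116.0]
ee_rot: [180.0, 0.4, -180.0]
contact_force: [8.5, 0.8, -2.1]
width: 13.9
grip_force: 30.0
clock: 9.1
tool_pos: [609.2, 4.4, 114.7]
ee_rot: [-180.0, -0.1, -180.0]
contact_force: [1.6, 0.4, 1.2]
width: 13.8
grip_force: 30.0
```

```bash
python3 -m creep '[{"offset":[0.001,0,0],"rot":[0,0,0],"claw":1},{"offset":[0.002,0,0],"rot":[0,0,0],"claw":1},{"offset":[0.003,0,0],"rot":[0,0,0],"claw":1},{"offset":[0.004,0,0],"rot":[0,0,0],"claw":1},{"offset":[0.004,0,0],"rot":[0,0,0],"claw":1}]'
python3 -m creep '[{"offset":[0.001,0,0],"rot":[0,0,0],"claw":1},{"offset":[0.002,0,0],"rot":[0,0,0],"claw":1},{"offset":[0.002,0,0],"rot":[0,0,0],"claw":1},{"offset":[0.002,0,0],"rot":[0,0,0],"claw":1},{"offset":[0.002,0,0],"rot":[0,0,0],"claw":1}]'
python3 look.py w4
```

```text
clock: 9.6
tool_pos: [606.5, 4.4, 115.1]
ee_rot: [-180.0, 0.0, -180.0]
contact_force: [0.1, -0.4, -1.1]
width: 13.8
grip_force: 30.0
clock: 10.1
tool_pos: [606.2, 4.4, 115.6]
ee_rot: [180.0, 0.2, -180.0]
contact_force: [5.4, 0.5, -2.6]
width: 13.5
grip_force: 30.0
0.68 [271. 206.] 11436 [151.82152851  85.50052466  42.73819517]
0.5 [549. 227.] 1619 [122.3446572  131.75540457 138.88696726]
[606.16632469   4.38251449 115.5963026 ] [ 179.99567173    0.23285449 -179.96016117] [ 5.67155281 -0.69266904 -3.29069608]
```

View pics/w4.png

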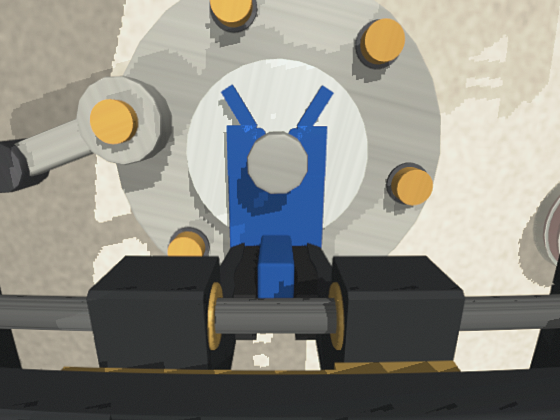

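Clip is past the bumps and against the stem (stem head at (278,162) well behind the bumps). Release and lift.

```bash
python3 -m creep '[{"offset":[-0.001,0,0],"rot":[0,0,0],"claw":1},{"offset":[-0.0015,0,0],"rot":[0,0,0],"claw":0.7},{"offset":[-0.0015,0,0],"rot":[0,0,0],"claw":0.4},{"offset":[-0.0015,0,0],"rot":[0,0,0],"claw":0.4},{"offset":[-0.0015,0,0],"rot":[0,0,0],"claw":0.4}]'
python3 -m creep '[{"offset":[0,0,0],"rot":[0,0,0],"claw":0.4},{"offset":[0,0,-0.015],"rot":[0,0,0],"claw":0.4},{"offset":[0,0,-0.04],"rot":[0,0,0],"claw":0.4},{"offset":[0,0,-0.08],"rot":[0,0,0],"claw":0.6},{"offset":[0,0,-0.12],"rot":[0,0,0],"claw":1}]'
python3 - <<'E'
from h import *
np.set_printoptions(suppress=True,precision=1)
c=dict(np.load("pics/w4.npz"))
print("nut",bp(c,[[113,121]],118)[0],"hinge",bp(c,[[6,165]],118)[0],"stem",bp(c,[[278,162]],135)[0])
print(robot.state()["width"],robot.state()["joints"])
E
python3 look.py w5
```

```text
clock: 10.7
tool_pos: [605.4, 4.4, 114.9]
ee_rot: [-180.0, -0.0, -180.0]
contact_force: [-0.7, -0.1, 0.6]
width: 43.7
grip_force: 0.0
clock: 11.2
tool_pos: [605.4, 4.4, 237.2]
ee_rot: [-180.0, -0.0, -180.0]
contact_force: [1.2, 0.0, -0.4]
width: 39.1
grip_force: 0.0
nut [539.3 -65.2 118. ] hinge [ 557.6 -117.2  118. ] stem [554.7   4.7 135. ]
39.090546445719355 [-6.4 26.4  2.4 95.4 -1.2 58.2 86.4]
0.68 [273. 179.] 4983 [162.6560305   91.73570138  46.74392936]
[609.42420394   4.39197519 242.15302139] [ 179.95637665    0.63919031 -179.97700216] [-0.6234217   0.69093273 -0.44064457]
```

View pics/w5.png

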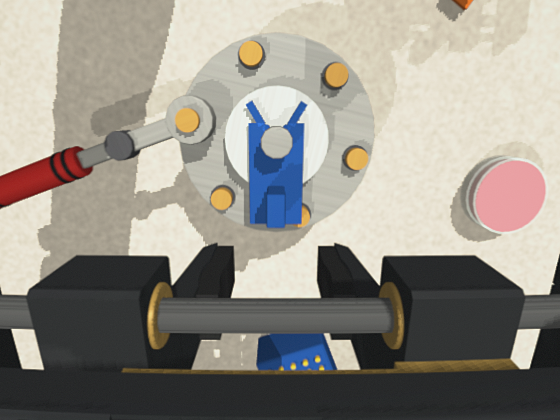

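Clip stays seated after release; nut at (186,120), hinge (120,146), handle leading off left.

Run:
```python
from h import *
np.set_printoptions(suppress=True,precision=1)
c=dict(np.load("pics/w5.npz"))
N=bp(c,[[187,119]],118)[0];H=bp(c,[[120,145]],118)[0];E=bp(c,[[72,164],[12,188]],108)
print(N,H,E)
S=robot.get_calibration("side")
print("rack",bp(S,[[394,230],[366,212],[430,220]],0))
th=np.arctan2(*(H-N)[1::-1]);print("th",np.degrees(th), np.degrees(np.arctan2(*(E[1]-N)[1::-1])))
u=np.array([np.cos(th),np.sin(th)]);t=np.array([u[1],-u[0]])
P=N[:2]+150*u-42*t;print(P);go([*P,235],np.degrees(th)-90)
```

```text
[538.7 -64.9 118. ] [ 558.2 -120.   118. ] [[ 574.4 -168.1  108. ]
 [ 594.8 -226.5  108. ]]
rack [[854.3  -9.1   0. ]
 [801.1  87.4   0. ]
 [977.7  31.1   0. ]]
th -70.46765234354297 -70.84995525577833
[ 628.4 -192.2]
offset m [-0.  -0.2  0. ] rot [ -0.1   0.6 -19.5]
```

```bash
python3 -m creep '[{"offset":[-0.004,-0.03,0],"rot":[0,0,-4],"claw":1},{"offset":[-0.009,-0.075,0],"rot":[0,0,-8],"claw":1},{"offset":[-0.014,-0.12,0],"rot":[0,0,-12],"claw":1},{"offset":[-0.019,-0.16,0],"rot":[0,0,-16],"claw":1},{"offset":[-0.022,-0.196,0],"rot":[0,0,-19.5],"claw":1}]'
python3 -m creep '[{"offset":[0,0,0],"rot":[0,0,0],"claw":1},{"offset":[0,0,0.04],"rot":[0,0,0],"claw":1},{"offset":[0,0,0.08],"rot":[0,0,0],"claw":1},{"offset":[0,0,0.12],"rot":[0,0,0],"claw":1},{"offset":[0,0,0.143],"rot":[0,0,0],"claw":1}]'
python3 -m creep '[{"offset":[0,0,0],"rot":[0,0,0],"claw":1},{"offset":[0,0,0],"rot":[0,0,0],"claw":1},{"offset":[0.004,0,0],"rot":[0,0,0],"claw":1},{"offset":[0.008,0,0],"rot":[0,0,0],"claw":1},{"offset":[0.012,0,0],"rot":[0,0,0],"claw":1}]'
python3 look.py w6
```

```text
clock: 11.8
tool_pos: [627.7, -194.1, 235.6]
ee_rot: [-180.0, 0.0, -160.4]
contact_force: [0.5, -0.6, 0.5]
width: 0.4
grip_force: 0.0
clock: 12.3
tool_pos: [626.1, -190.2, 89.2]
ee_rot: [179.9, -0.2, -160.4]
contact_force: [-0.3, 0.5, 0.1]
width: 0.2
grip_force: 0.0
clock: 12.8
tool_pos: [616.9, -196.1, 93.4]
ee_rot: [-179.9, 0.1, -160.5]
contact_force: [-0.5, 0.9, 0.3]
width: 0.2
grip_force: 0.0
[ 616.16627123 -196.37289343   92.80006075] [-1.79960813e+02  1.33428031e-02 -1.60513718e+02] [-0.66408974 -0.07437965 -0.49852055]
```

View pics/w6.png

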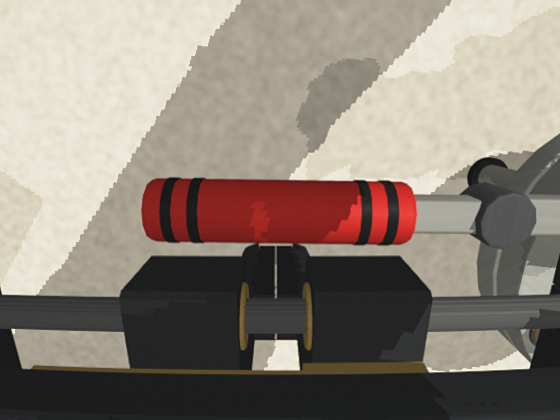

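Closed fingers sit just beside the middle of the handle (cols 245–307, handle 142–415). Start swinging.

```bash
python3 -m creep '[{"offset":[0.002,0,0],"rot":[0,0,0],"claw":1},{"offset":[0.004,0,0],"rot":[0,0,0],"claw":1},{"offset":[0.006,0,0],"rot":[0,0,0],"claw":1},{"offset":[0.008,0,0],"rot":[0,0,0],"claw":1},{"offset":[0.008,0,0],"rot":[0,0,0],"claw":1}]'
for i in 1 2; do python3 -m creep '[{"offset":[0.003,-0.0004,0],"rot":[0,0,1.15],"claw":1},{"offset":[0.006,-0.0008,0],"rot":[0,0,2.3],"claw":1},{"offset":[0.009,-0.001,0],"rot":[0,0,3.4],"claw":1},{"offset":[0.012,-0.0013,0],"rot":[0,0,4.6],"claw":1},{"offset":[0.0151,-0.0014,0],"rot":[0,0,5.73],"claw":1}]'; done
```

```text
clock: 13.4
tool_pos: [609.7, -198.1, 92.2]
ee_rot: [-180.0, 0.1, -160.4]
contact_force: [3.3, 1.4, -1.0]
width: 0.2
grip_force: 1.4
clock: 13.9
tool_pos: [595.1, -204.6, 92.1]
ee_rot: [180.0, 0.0, -166.3]
contact_force: [3.8, 0.4, -0.6]
width: 0.5
grip_force: 1.7
clock: 14.4
tool_pos: [580.8, -209.4, 92.0]
ee_rot: [180.0, 0.0, -172.0]
contact_force: [2.6, 3.2, -0.1]
width: 0.3
grip_force: 1.6
```

```bash
for i in 1 2 3; do python3 -m creep '[{"offset":[0.003,-0.0004,0],"rot":[0,0,1.15],"claw":1},{"offset":[0.006,-0.0008,0],"rot":[0,0,2.3],"claw":1},{"offset":[0.009,-0.001,0],"rot":[0,0,3.4],"claw":1},{"offset":[0.012,-0.0013,0],"rot":[0,0,4.6],"claw":1},{"offset":[0.0151,-0.0014,0],"rot":[0,0,5.73],"claw":1}]' | grep -E "tool_pos|contact|clock|ee_rot"; done
```

```text
clock: 14.9
tool_pos: [566.1, -213.2, 92.1]
ee_rot: [-180.0, 0.0, -177.7]
contact_force: [2.9, 1.7, 0.0]
clock: 15.4
tool_pos: [551.1, -215.3, 92.1]
ee_rot: [-180.0, 0.0, 176.5]
contact_force: [2.3, 1.9, -0.7]
clock: 15.9
tool_pos: [535.9, -215.8, 92.1]
ee_rot: [-180.0, 0.0, 170.8]
contact_force: [3.9, 1.7, -0.4]
```

Still about 3–4 N after ~0.5 rad; continue in single steps.

```bash
python3 -m creep '[{"offset":[0.003,-0.0004,0],"rot":[0,0,1.15],"claw":1},{"offset":[0.006,-0.0008,0],"rot":[0,0,2.3],"claw":1},{"offset":[0.009,-0.001,0],"rot":[0,0,3.4],"claw":1},{"offset":[0.012,-0.0013,0],"rot":[0,0,4.6],"claw":1},{"offset":[0.0151,-0.0014,0],"rot":[0,0,5.73],"claw":1}]' | grep -E "tool_pos|contact|clock|ee_rot"
```

```text
clock: 16.4
tool_pos: [520.7, -214.7, 92.1]
ee_rot: [-180.0, 0.0, 165.1]
contact_force: [2.7, 1.8, -0.3]
```

```bash
python3 -m creep '[{"offset":[0.003,-0.0004,0],"rot":[0,0,1.15],"claw":1},{"offset":[0.006,-0.0008,0],"rot":[0,0,2.3],"claw":1},{"offset":[0.009,-0.001,0],"rot":[0,0,3.4],"claw":1},{"offset":[0.012,-0.0013,0],"rot":[0,0,4.6],"claw":1},{"offset":[0.012,-0.0013,0],"rot":[0,0,4.6],"claw":1}]' | grep -E "tool_pos|contact|clock|ee_rot"
```

```text
clock: 16.9
tool_pos: [508.3, -212.9, 92.0]
ee_rot: [-180.0, -0.0, 160.5]
contact_force: [2.3, 0.4, 0.1]
```

```bash
python3 -m creep '[{"offset":[0.003,-0.0004,0],"rot":[0,0,1.15],"claw":1},{"offset":[0.006,-0.0008,0],"rot":[0,0,2.3],"claw":1},{"offset":[0.009,-0.001,0],"rot":[0,0,3.4],"claw":1},{"offset":[0.012,-0.0013,0],"rot":[0,0,4.6],"claw":1},{"offset":[0.012,-0.0013,0],"rot":[0,0,4.6],"claw":1}]' | grep -E "tool_pos|contact|clock|ee_rot"
```

```text
clock: 17.4
tool_pos: [496.6, -210.0, 92.0]
ee_rot: [-180.0, -0.0, 155.9]
contact_force: [1.6, 0.8, 0.6]
```

```bash
python3 -m creep '[{"offset":[0.003,-0.0004,0],"rot":[0,0,1.15],"claw":1},{"offset":[0.006,-0.0008,0],"rot":[0,0,2.3],"claw":1},{"offset":[0.009,-0.001,0],"rot":[0,0,3.4],"claw":1},{"offset":[0.009,-0.001,0],"rot":[0,0,3.4],"claw":1},{"offset":[0.009,-0.001,0],"rot":[0,0,3.4],"claw":1}]' | grep -E "tool_pos|contact|clock|ee_rot"
python3 -c "
from h import *
print(robot.state()['joints'])"
```

```text
clock: 17.9
tool_pos: [488.0, -207.2, 91.9]
ee_rot: [-180.0, -0.1, 152.6]
contact_force: [1.2, -0.4, 0.4]
[  8.80930033  31.95865908  11.98651495 112.59948331 -10.6302877
  36.54725765  90.17404326]
```

```bash
python3 -m creep '[{"offset":[0.002,-0.0003,0],"rot":[0,0,0.76],"claw":1},{"offset":[0.004,-0.0006,0],"rot":[0,0,1.5],"claw":1},{"offset":[0.006,-0.0008,0],"rot":[0,0,2.3],"claw":1},{"offset":[0.008,-0.001,0],"rot":[0,0,3],"claw":1},{"offset":[0.010,-0.0012,0],"rot":[0,0,3.8],"claw":1}]' | grep -E "tool_pos|contact|clock|ee_rot"
```

```text
clock: 18.4
tool_pos: [482.9, -205.8, 92.8]
ee_rot: [180.0, 0.5, 148.7]
contact_force: [11.9, -5.9, -8.8]
```

```bash
python3 look.py w7
```

```text
0.57 [ 49. 237.] 19505 [167.87516022 157.32617278 142.30827993]
[ 482.72324724 -205.70911205   92.75902943] [179.97388031   0.48951872 148.69017485] [11.46852153 -4.11711454 -7.75912313]
```

View pics/w7.png

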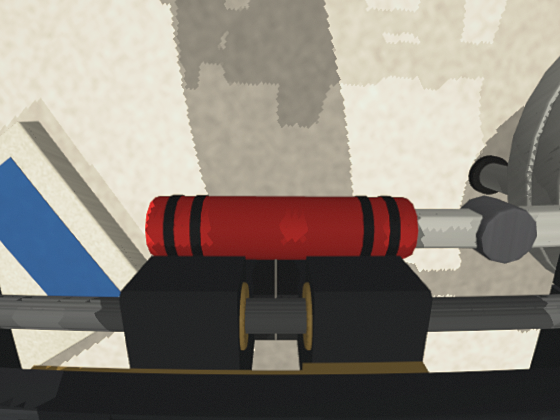

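Tight now: ~13 N, handle still straight. Break it over about the hinge.

```bash
python3 -m creep '[{"offset":[0.003,-0.0007,0],"rot":[0,0,2],"claw":1},{"offset":[0.006,-0.0012,0],"rot":[0,0,4],"claw":1},{"offset":[0.009,-0.0017,0],"rot":[0,0,5.7],"claw":1},{"offset":[0.012,-0.002,0],"rot":[0,0,7.5],"claw":1},{"offset":[0.015,-0.0024,0],"rot":[0,0,9.4],"claw":1}]' | grep -E "tool_pos|contact|clock|ee_rot"; python3 look.py w8
```

```text
clock: 19.0
tool_pos: [469.1, -200.4, 92.9]
ee_rot: [179.9, 0.5, 139.2]
contact_force: [12.0, -5.4, -8.4]
[ 468.72498183 -200.11774159   92.83730757] [179.90235415   0.50158248 139.25964285] [12.08674064 -5.83709106 -7.27317993]
```

View pics/w8.png

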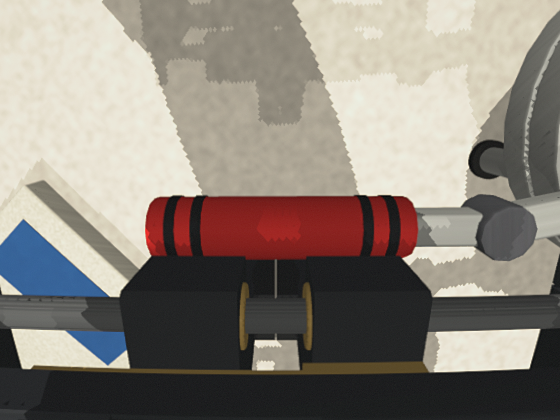

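The handle is kinked at the hinge (505,228) by ~0.16 rad at a 13 N plateau. A bit further, then back off slowly.

```bash
python3 -m creep '[{"offset":[0.002,-0.0005,0],"rot":[0,0,1.3],"claw":1},{"offset":[0.004,-0.0009,0],"rot":[0,0,2.6],"claw":1},{"offset":[0.006,-0.0012,0],"rot":[0,0,3.8],"claw":1},{"offset":[0.008,-0.0015,0],"rot":[0,0,5],"claw":1},{"offset":[0.010,-0.0018,0],"rot":[0,0,6.3],"claw":1}]' | grep -E "tool_pos|contact|clock|ee_rot"
python3 -m creep '[{"offset":[0,0,0],"rot":[0,0,0],"claw":1},{"offset":[0,0,0],"rot":[0,0,0],"claw":1},{"offset":[-0.002,0,0],"rot":[0,0,-1.4],"claw":1},{"offset":[-0.005,0,0],"rot":[0,0,-3.2],"claw":1},{"offset":[-0.008,0,0],"rot":[0,0,-5],"claw":1}]' | grep -E "tool_pos|contact|clock|ee_rot"
python3 -m creep '[{"offset":[-0.003,0,0],"rot":[0,0,-2],"claw":1},{"offset":[-0.006,0,0],"rot":[0,0,-4],"claw":1},{"offset":[-0.009,0,0],"rot":[0,0,-6],"claw":1},{"offset":[-0.012,0,0],"rot":[0,0,-8],"claw":1},{"offset":[-0.015,0,0],"rot":[0,0,-10],"claw":1}]' | grep -E "tool_pos|contact|clock|ee_rot"
python3 -m creep '[{"offset":[-0.003,0,0],"rot":[0,0,0],"claw":1},{"offset":[-0.008,0,0],"rot":[0,0,0],"claw":1},{"offset":[-0.015,0,0],"rot":[0,0,0],"claw":1},{"offset":[-0.022,0,0],"rot":[0,0,0],"claw":1},{"offset":[-0.03,0,0],"rot":[0,0,0],"claw":1}]' | grep -E "tool_pos|contact|clock|ee_rot"
```

```text
clock: 19.6
tool_pos: [460.3, -195.5, 92.9]
ee_rot: [179.9, 0.5, 133.0]
contact_force: [11.5, -6.3, -9.0]
clock: 20.1
tool_pos: [466.5, -200.3, 93.2]
ee_rot: [179.8, 0.5, 138.1]
contact_force: [11.8, -1.1, -3.7]
clock: 20.6
tool_pos: [478.7, -209.2, 93.6]
ee_rot: [179.8, 0.6, 148.2]
contact_force: [12.8, 0.4, -1.2]
clock: 21.1
tool_pos: [497.5, -224.9, 91.5]
ee_rot: [-180.0, -0.1, 148.0]
contact_force: [-0.2, -0.2, -0.1]
```

```bash
python3 -m creep '[{"offset":[-0.01,0,0],"rot":[0,0,0],"claw":1},{"offset":[-0.02,0,0],"rot":[0,0,0],"claw":1},{"offset":[-0.02,0,-0.02],"rot":[0,0,0],"claw":1},{"offset":[-0.02,0,-0.06],"rot":[0,0,0],"claw":1},{"offset":[-0.02,0,-0.1],"rot":[0,0,0],"claw":1}]'
python3 -m creep '[{"offset":[0,0,-0.03],"rot":[0,0,0],"claw":1},{"offset":[0,-0.02,-0.06],"rot":[0,0,0],"claw":1},{"offset":[0,-0.05,-0.09],"rot":[0,0,0],"claw":1},{"offset":[0,-0.08,-0.12],"rot":[0,0,0],"claw":1},{"offset":[0,-0.08,-0.12],"rot":[0,0,0],"claw":1}]'
python3 - <<'E'
from h import *
np.set_printoptions(suppress=True,precision=1)
a=robot.snapshot("top");b=robot.snapshot("side")
f=2.5;A=cv2.resize(a[140:260,230:410],None,fx=f,fy=f,interpolation=3);B=cv2.resize(b[150:290,220:390],None,fx=f,fy=f,interpolation=3)
h=max(A.shape[0],B.shape[0]);P=lambda I:cv2.copyMakeBorder(I,0,h-I.shape[0],0,0,0)
o=np.hstack([P(A),P(B)]);o=o[:,:];o=cv2.resize(o,None,fx=min(1,800/o.shape[1]),fy=min(1,800/o.shape[1]));print(o.shape);cv2.imwrite("pics/fin.png",o)
T=robot.get_calibration("top")
for q,z in(("dishes",29),("membranes",22)):
  print(q,[bp(T,[d["point"]],z)[0] for d in robot.silhouettes("top",q)])
E
```

```text
clock: 21.6
tool_pos: [515.1, -235.4, 192.6]
ee_rot: [-180.0, -0.1, 148.0]
contact_force: [1.0, -0.2, -0.6]
width: 0.2
grip_force: 0.0
clock: 22.1
tool_pos: [472.0, -309.2, 316.6]
ee_rot: [-179.9, 0.4, 147.6]
contact_force: [-0.8, -0.2, 0.0]
width: 0.3
grip_force: 0.0
(320, 800, 3)
dishes [array([608.8, 259.8,  29. ]), array([ 478.8, -202.4,   29. ])]
membranes []
```

View pics/fin.png

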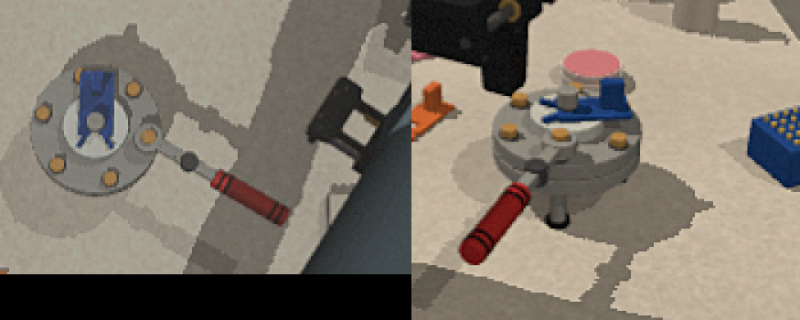

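The wrench is straight at about −121°, which matches the angle where the nut went tight. The clip is seated and the robot is clear.

```bash
python3 -c "
from cell import robot
print(robot.hand_in())"
```

```text
the job is handed in; nothing more can be done
None
```

The clip is fully home in the stem groove, and the nut is tight: the handle broke over at about 13 N, short of its end stop, then straightened without slackening the nut. I handed the job in at about 22 s. The robot went nowhere near the dishes or the membrane box, though the arm hid the box in my last check.

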